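# Tap the photodetector post home in its tapered rail socket

## Robot

A 7-joint arm with a two-finger parallel gripper is mounted at the origin on the work surface. World frame = base frame: x ahead of the robot, y to its left, z up, the work surface at z = 0. Lengths are in m, angles in rad, forces in N, time in s.
With the tool pointing down it reaches from about 0.425 to 0.925 m from the base axis. Payload 6.8 kg.
Tool frame: the origin (TCP) lies between the finger pads; the fingertips stand 11 mm ahead of it and the grasp point (between the pads) lies 8 mm behind it; z points along the fingers, y is the line along which they close (so a half turn about z gives the same grasp; the last joint's range is limited). The gripper opens to 85 mm and grips with 20 to 120 N. Pads are 22 mm wide; open, the fingers measure 114 mm over their backs; the gripper's body (76 mm by 85 mm) begins 54 mm behind the grasp point. The pads swing forward as they close: fully open they stand 13 mm farther back than shut.
Start: joints at [-1.289, 0.477, 0.022, 1.555, -0.011, 1.109, -0.083], TCP at [0.256, 0.624, 0.205] pointing down, gripper open.
Joint ranges: [-2.96, 2.96], [-0.34, 2.1], [-1.41, 1.46], [0.24, 2.44], [-1.37, 4.51], [0.17, 1.92], [-2.96, 2.96]. Speed limits (rad/s): [2.39, 2.39, 3.14, 3.14, 3.14, 3.14, 3.14].

## Interface

Orientations are given as a rotation vector (axis times angle).
In Python, from bench import r gives the robot as it stands.
- The arm moves only by the tool send_rows, never from a script. Its argument "deltas" is a list of rows, each an object of numbers: "dx", "dy", "dz": the shift along the world's x, y, z in mm; "rx", "ry", "rz": the turn, a rotation vector about the world's x, y, z in degrees. A call has 1 to 5 rows; each row is the pose to reach, as a shift and turn from the pose commanded when the call began; what a row does not reach only later rows make up. A row lasts 1/12 s, in which the tool goes at most 41.7 mm and 7.16 degrees, less where a joint would pass 70% of its speed; a pose out of reach is approached as far as the arm can. A call with a gripper value outside its range is refused whole. "jaw" is the finger opening in mm, from 0 to 85.4, set as the call begins (left out, the last holds). The fingers move at their own pace and stop on an object; "newtons" is the grip in N (left out, the last holds). Time passes only in rows, so rows that repeat a pose let the fingers close. It gives the time, the measured TCP pose, the force, the opening and the grip force at its end, in the units of the state.
- r.get_obs(): the state, without advancing time (a new reading comes with each control period).
- r.grab_frame(name): name is "scene" or "side" or "wrist"; returns a dict with "frame" (384x512x3 uint8, blue, green, red), "z_map" (384x512 float32, m along the optical axis (not along the pixel's ray), 0 where there is no reading), "vertical_fov" (degrees; the focal length in pixels is half the picture's height over the tangent of half this angle, whatever the lens; pixels are square), "cx", "cy" (the principal point, pixels), "xyz" and "orientation" of the camera in the world. Camera axes: x right, y down, z forward; pixel columns grow to the right and rows downward; lengths in m; the calibration is good to about 2 mm. A picture is of the moment at which its call begins.
- r.hand_in(): hands the job in; it is judged then, once.
The state is a dict: "clock": time; "joints": joint angles; "qvel": joint speeds; "tau": joint torques, N m; "tcp_pos": TCP position; "orientation": TCP orientation; "contact_force": force on the tool from outside, world axes, zero at the start; "moment": the same for the moment, N m; "grip_width": finger opening in m; "gripper_force": force on a finger pad.
Only numpy, scipy, OpenCV 4.12 (cv2) and the standard library are available. Lean on these libraries where they do the work, as an engineer would, in place of code of your own. Each camera call takes 0.05 s, during which the arm holds its last target. There are 200 camera calls.

## Task

Take the photodetector (black box head with orange window and orange top) out of the wooden rack and lower its tapered shank into the blue socket on the rail (do not drop it in), with its orange window facing the laser. Press or tap it down until its flange is fully home, flat on the rim of the socket, so that the taper holds it, then let go. Leave the other two posts in the rack.

Things in the scene. Friction and masses are not known exactly. Their poses are not given: they have to be found in the camera images.
- detector_head (a point): Centre of the photodetector's head: a black box 34 (x) x 40 (y) x 50 (z) mm with orange top and an orange window on its +x face; its plain sides, 40 mm apart along y, are for gripping. z points up along the post. Top 25 mm above this point; below the head a steel neck 18 mm in diameter and 22 mm long, then the flange, its underside 55 mm below this point. About 0.2 kg.
- detector_seat (a point): Centre of the underside of the photodetector's dark flange (disc, 60 mm diameter, 8 mm thick), on the post's axis; same axes as the head. Below it the steel tapered shank, 48 mm long, 31 mm diameter at the flange and 21 mm at the tip. At the start the post stands upright in the rack, flange resting on the rack's top, shank loose in the hole.
- detector_window (a point): Centre of the photodetector's orange window, 18 mm from the post's axis along its +x.
- socket (a point): Centre of the flat rim of the blue round socket (62 mm outside diameter, 60 mm tall) on an aluminium carrier fixed on the black rail; 92 mm above the table. z up, x along the rail to the laser, a 100 x 46 x 46 mm aluminium box with a yellow top, 158 mm above the table, fixed on a post at the rail's end 160 to 240 mm from here (its near face and nozzle 60 mm nearer).
- socket_bore (a point): On the socket's axis, 25 mm below its rim. Four brass spring jaws form the bore, 28 mm across at the mouth, narrowing like the shank. The shank goes in freely until the flange is about 15 mm above the rim; then the jaws spread and the push needed grows from about 5 N to about 12 to 20 N as the flange lands on the rim. It stays by friction where it is left, with no springing back.
- rack_top (a point): Centre of the top of the wooden rack, 250 (x) x 85 (y) x 60 (z) mm, fixed on the table. Three through holes of 37 mm diameter, 78 mm apart in a row along its x, the middle one here, hold the photodetector, the lens post and the mirror post in any order.
- lens_post_seat (a point): Centre of the underside of the flange of the lens post in the rack: black round lens ring, 48 mm diameter, short steel pin on top, on the same neck, flange and shank; its top is 88 mm above this point. To be left alone.
- mirror_post_seat (a point): Centre of the underside of the flange of the mirror post in the rack: square aluminium mirror mount 48 mm wide, on the same flange and shank; its top is 79 mm above this point. To be left alone.
Mind the look-alikes: they are no part of the job. Leave any red look-alike of the part that bears detector_head alone.

How it is judged:
By the outcome, as a careful person would: the job done as asked, in the order asked, and still so for the second after the job is handed in, with the robot touching nothing.
It also fails if it takes over 48 s, if anything falls off the work surface, if the arm or the gripper's body presses on something with over 40 N, if the wrist force passes 120 N, or if a joint passes its speed limit or range.

## Working session

There is one attempt and no reset: what is moved stays moved. The work goes in short steps, Python scripts to look and compute and a tool call to move; the robot and the scene stay as the last step left them, time stands still between calls to the robot, and variables do not carry over. Pictures are saved under pics/ and viewed, at most 10 in all, crops included, and the job is handed in when it is done.

Besides the shell and the picture viewer there is one more tool, called as name(argument=value, ...) on one line, values as JSON. send_rows: Moves the arm, as the interface text tells. Its arguments: {"type":"object","properties":{"deltas":{"type":"array","items":{"type":"object","properties":{"dx":{"type":"number"},"dy":{"type":"number"},"dz":{"type":"number"},"rx":{"type":"number"},"ry":{"type":"number"},"rz":{"type":"number"}}}},"jaw":{"type":"number"},"newtons":{"type":"number"}},"required":["deltas"]}

```bash
mkdir -p pics; cat > h.py <<'E'
import numpy as np, cv2
from scipy.spatial.transform import Rotation as R
from bench import r
def grab(n,tag):
    f=r.grab_frame(n); cv2.imwrite(f'pics/{tag}.png',f['frame']); np.save(f'pics/{tag}.npy',f,allow_pickle=True); return f
def cloud(f):
    z=f['z_map']; h,w=z.shape; F=h/2/np.tan(np.radians(f['vertical_fov'])/2)
    v,u=np.mgrid[:h,:w]; P=np.stack([(u-f['cx'])/F*z,(v-f['cy'])/F*z,z],-1)
    o=np.array(f['orientation'],float); M=o if o.shape==(3,3) else R.from_rotvec(o).as_matrix()
    P=P@M.T+np.array(f['xyz']); P[z==0]=np.nan; return P
E
python3 - <<'E'
from h import *
a=grab('scene','s1');b=grab('side','d1')
for f in(a,b):print(f['xyz'],f['orientation'],f['vertical_fov'])
cv2.imwrite('pics/both.png',cv2.resize(np.vstack([a['frame'],b['frame']]),(400,600)))
o=r.get_obs();print(o['tcp_pos'],o['orientation'],o['clock'])
E
```

```text
[ 0.8387741  -0.53124093  0.62629081] [-2.22187549 -0.58927063  0.29256208] 51.738368652500775
[ 0.14112615 -0.43219476  0.76570663] [-2.27788362  0.9227429  -0.36665729] 56.15475958516564
[0.25628944 0.62383177 0.20431973] [-6.08267056e-01 -3.08195871e+00  2.57322453e-03] 0.1
```

View pics/s1.png

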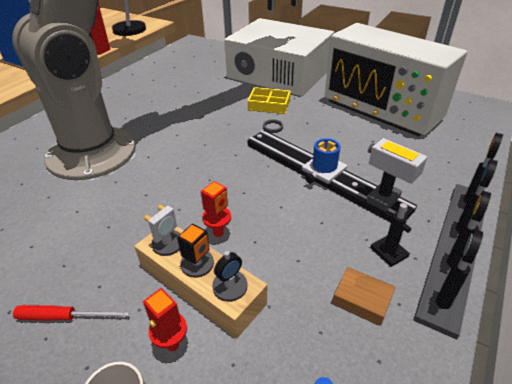

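View pics/d1.png

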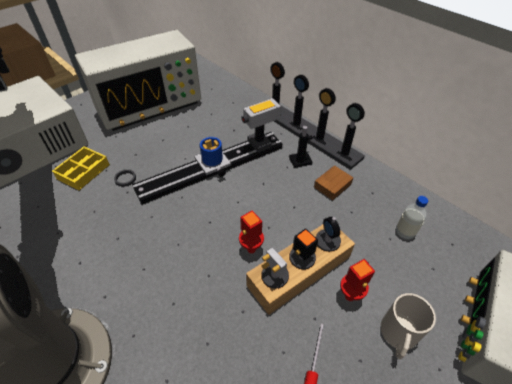

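Scene: the detector is in the rack's middle hole at about (195,245), mirror post at (163,230), lens at (230,270). The socket is at (326,150), the laser at (397,158), and red look-alikes at (215,205) and (163,318).

```bash
python3 - <<'E'
from h import *
for t,c,sock,las in(('s1',(195,245),(326,150),(400,152)),('d1',(304,245),(210,150),(262,107))):
    f=np.load(f'pics/{t}.npy',allow_pickle=True).item();P=cloud(f);im=f['frame']
    hsv=cv2.cvtColor(im,cv2.COLOR_BGR2HSV);h,s,v=cv2.split(hsv)
    u0,v0=c; W=np.zeros(h.shape,bool);W[v0-22:v0+22,u0-18:u0+18]=1
    m=W&(h>7)&(h<22)&(s>190)&(v>120)
    Q=P[m];print(t,'orange',m.sum(), np.nanmin(Q,0),np.nanmax(Q,0))
    zt=np.nanpercentile(Q[:,2],97)
    top=m&(P[...,2]>zt-.004); print('top',top.sum(),zt,np.nanmean(P[top],0),cv2.minAreaRect((P[top][:,:2]*1000).astype(np.float32)))
    side=m&(P[...,2]<zt-.008);S=P[side]
    if len(S)>8:
        c0=S.mean(0);n=np.linalg.svd(S-c0)[2][2];print('window',len(S),c0,n)
    # rack top
    w=(h>8)&(h<25)&(s>60)&(abs(P[...,2]-.060)<.005)&(np.linalg.norm(P[...,:2]-np.nanmean(P[top],0)[:2],axis=-1)<.16)
    print('rack',w.sum(),np.median(P[w][:,2]),cv2.minAreaRect((P[w][:,:2]*1000).astype(np.float32)))
    b=(h>100)&(h<125)&(s>150);W[:]=0;u,vv=sock;W[vv-30:vv+35,u-30:u+30]=1
    b&=W&(abs(P[...,2]-.092)<.005);q=(P[b][:,:2]*1000).astype(np.float32)
    print('sock',b.sum(),np.median(P[b][:,2]),cv2.minEnclosingCircle(q))
    y=(h>20)&(h<33)&(s>150);W[:]=0;u,vv=las;W[vv-20:vv+20,u-30:u+30]=1
    y&=W;print('laser',y.sum(),np.nanmedian(P[y],0),cv2.minAreaRect((P[y][:,:2]*1000).astype(np.float32)))
    rd=((h<6)|(h>174))&(s>180)&(P[...,2]>.02)&(P[...,2]<.2)&(abs(P[...,0]-.6)<.5)
    n,l,st,ce=cv2.connectedComponentsWithStats(rd.astype(np.uint8))
    for i in range(1,n):
        if st[i,4]>100: print('red',ce[i],np.nanmean(P[l==i],0),np.nanmax(P[l==i],0))
E
```

```text
s1 orange 374 [ 0.50162138 -0.21779427  0.09838013] [ 0.53460074 -0.18422549  0.14338478]
top 238 0.14277101445827403 [ 0.51636183 -0.20138074  0.14133871] ((516.468505859375, -200.42039489746094), (32.86246871948242, 27.796459197998047), 85.05004119873047)
window 133 [ 0.53278934 -0.20254085  0.11853504] [-0.9973602   0.07253403 -0.00338183]
rack 2515 0.060479479650800805 ((509.079833984375, -242.25341796875), (170.37472534179688, 251.15321350097656), 81.3847885131836)
sock 135 0.09154222198432871 ((591.6929931640625, 210.56089782714844), 30.825769424438477)
laser 279 [0.75740779 0.17290673 0.15854251] ((nan, nan), (0.0, 0.0), 0.0)
red [214.18194842 212.13467049] [ 0.47858915 -0.0898686   0.07647045] [ 0.50325732 -0.0508295   0.12996746]
red [166.08998435 325.04929577] [ 0.5581784  -0.33072518  0.08411052] [ 0.57683639 -0.29476713  0.13073617]
red [ 41.57894737 310.66787659] [ 0.32115872 -0.39378775  0.02411419] [ 0.36507632 -0.36268653  0.02833479]
d1 orange 165 [ 0.49930398 -0.2179272   0.13701272] [ 0.52771777 -0.18604298  0.14277363]
top 161 0.14205627029257967 [ 0.51292408 -0.20192086  0.14021125] ((513.4375, -201.75900268554688), (31.488487243652344, 27.480520248413086), 87.55494689941406)
rack 1764 0.05935668141998757 ((511.59521484375, -202.23367309570312), (86.79815673828125, 251.01910400390625), 81.69574737548828)
sock 101 0.09037012923196164 ((587.2141723632812, 211.63670349121094), 31.614070892333984)
laser 133 [0.75282368 0.17391362 0.15676252] ((753.8727416992188, 174.5886993408203), (30.80989646911621, 68.30908966064453), 74.96778869628906)
red [251.15559772 235.21821632] [ 0.46047486 -0.09059379  0.08335675] [ 0.49487749 -0.05224951  0.12987721]
red [354.81875 284.41875] [ 0.53054799 -0.32796186  0.08372811] [ 0.56466325 -0.29642731  0.12964947]
red [311.13392857 377.57142857] [ 0.34754439 -0.3748297   0.02318996] [ 0.36080464 -0.36288338  0.02645047]
```

```bash
python3 - <<'E'
from h import *
for t in('s1','d1'):
    f=np.load(f'pics/{t}.npy',allow_pickle=True).item();P=cloud(f).reshape(-1,3)
    P=P[(P[:,2]>.12)&(P[:,2]<.6)&(P[:,0]>.15)&(P[:,0]<1)&(abs(P[:,1])<.9)]
    k,n=np.unique(np.floor(P[:,:2]*10).astype(int),axis=0,return_counts=True)
    for a,c in zip(k,n):
        if c>10:
            q=P[(np.floor(P[:,:2]*10)==a).all(1)];print(t,a/10,c,q[:,2].max().round(3))
E
```

```text
s1 [0.1 0.5] 153 0.143
s1 [0.1 0.6] 160 0.145
s1 [0.1 0.7] 130 0.144
s1 [0.2 0.5] 403 0.28
s1 [0.2 0.6] 377 0.262
s1 [0.2 0.7] 273 0.144
s1 [0.3 0.5] 283 0.143
s1 [0.3 0.6] 341 0.144
s1 [0.3 0.7] 259 0.144
s1 [ 0.4 -0.3] 190 0.141
s1 [ 0.4 -0.2] 276 0.141
s1 [ 0.4 -0.1] 307 0.132
s1 [0.4 0.5] 637 0.214
s1 [0.4 0.6] 147 0.215
s1 [ 0.5 -0.4] 641 0.132
s1 [ 0.5 -0.3] 664 0.15
s1 [ 0.5 -0.2] 215 0.143
s1 [0.5 0.5] 1362 0.215
s1 [0.5 0.6] 347 0.216
s1 [ 0.6 -0.3] 51 0.139
s1 [ 0.6 -0.2] 18 0.133
s1 [0.6 0.1] 32 0.148
s1 [0.6 0.4] 13 0.181
s1 [0.6 0.5] 1671 0.215
s1 [0.6 0.6] 287 0.215
s1 [ 0.7 -0.4] 70 0.132
s1 [0.7 0. ] 20 0.131
s1 [0.7 0.1] 1335 0.161
s1 [0.7 0.4] 535 0.213
s1 [0.7 0.5] 1453 0.215
s1 [0.7 0.6] 262 0.215
s1 [ 0.8 -0.4] 29 0.132
s1 [0.8 0. ] 35 0.132
s1 [0.8 0.1] 105 0.158
s1 [0.8 0.6] 21 0.207
s1 [ 0.9 -0.1] 491 0.193
s1 [0.9 0. ] 404 0.193
s1 [0.9 0.1] 331 0.193
s1 [0.9 0.2] 272 0.194
d1 [0.1 0.5] 197 0.143
d1 [0.1 0.6] 35 0.143
d1 [0.2 0.5] 678 0.28
d1 [0.2 0.6] 855 0.302
d1 [0.2 0.7] 379 0.143
d1 [0.3 0.5] 358 0.143
d1 [0.3 0.6] 443 0.142
d1 [0.3 0.7] 367 0.142
d1 [ 0.4 -0.3] 199 0.142
d1 [ 0.4 -0.2] 249 0.142
d1 [ 0.4 -0.1] 238 0.131
d1 [0.4 0.5] 855 0.214
d1 [0.4 0.6] 306 0.215
d1 [ 0.5 -0.4] 336 0.132
d1 [ 0.5 -0.3] 313 0.149
d1 [ 0.5 -0.2] 97 0.143
d1 [0.5 0.5] 1319 0.214
d1 [0.5 0.6] 429 0.214
d1 [0.6 0.1] 79 0.155
d1 [0.6 0.4] 23 0.182
d1 [0.6 0.5] 1287 0.214
d1 [0.6 0.6] 265 0.213
d1 [ 0.7 -0.4] 71 0.131
d1 [0.7 0. ] 14 0.132
d1 [0.7 0.1] 605 0.161
d1 [0.7 0.4] 279 0.211
d1 [0.7 0.5] 591 0.215
d1 [0.7 0.6] 142 0.214
d1 [ 0.8 -0.4] 23 0.13
d1 [ 0.9 -0.1] 291 0.191
d1 [0.9 0. ] 255 0.191
d1 [0.9 0.1] 234 0.192
d1 [0.9 0.2] 214 0.192
```

send_rows(deltas=[{"dz": 40},{"dz": 80},{"dx": 20,"dy": -30,"dz": 95},{"dx": 45,"dy": -60,"dz": 95},{"dx": 70,"dy": -90,"dz": 95}], jaw=85)

```text
$.deltas[0]: bad value
```

send_rows(deltas=[{"dx": 20,"dy": -35,"rz": 3},{"dx": 40,"dy": -70,"rz": 6},{"dx": 60,"dy": -105,"rz": 9},{"dx": 80,"dy": -140,"rz": 12},{"dx": 95,"dy": -175,"rz": 15}])

```text
$.deltas[0]: bad value
```

send_rows(deltas=[{"dx": 15,"dy": -35,"rz": 1},{"dx": 30,"dy": -70,"rz": 2},{"dx": 45,"dy": -105,"rz": 3},{"dx": 60,"dy": -140,"rz": 3},{"dx": 75,"dy": -175,"rz": 3}])

```text
$.deltas[0]: bad value
```

send_rows(deltas=[{"dx": 5,"dy": -40},{"dx": 10,"dy": -80},{"dx": 15,"dy": -120},{"dx": 15,"dy": -160},{"dx": 15,"dy": -200}])

```text
$.deltas[0]: bad value
```

send_rows(deltas=[{"dx": 0,"dy": 0,"dz": 40,"rx": 0,"ry": 0,"rz": 0},{"dx": 0,"dy": 0,"dz": 80,"rx": 0,"ry": 0,"rz": 0},{"dx": 20,"dy": -30,"dz": 95,"rx": 0,"ry": 0,"rz": 0},{"dx": 45,"dy": -60,"dz": 95,"rx": 0,"ry": 0,"rz": 0},{"dx": 70,"dy": -90,"dz": 95,"rx": 0,"ry": 0,"rz": 0}], jaw=85)

```text
clock: 0.52
tcp_pos: [0.3268, 0.5343, 0.3015]
orientation: [0.605, 3.082, 0.004]
contact_force: [0.2, 0.6, -0.3]
grip_width: 0.0846
gripper_force: 0.0
```

send_rows(deltas=[{"dx": 20,"dy": -35,"dz": 0,"rx": 0,"ry": 0,"rz": 3},{"dx": 40,"dy": -70,"dz": 0,"rx": 0,"ry": 0,"rz": 6},{"dx": 60,"dy": -105,"dz": 0,"rx": 0,"ry": 0,"rz": 9},{"dx": 80,"dy": -140,"dz": 0,"rx": 0,"ry": 0,"rz": 12},{"dx": 95,"dy": -175,"dz": 0,"rx": 0,"ry": 0,"rz": 15}])

```text
clock: 0.93
tcp_pos: [0.4227, 0.3569, 0.2999]
orientation: [0.199, 3.135, -0.001]
contact_force: [0.0, -0.1, -1.0]
grip_width: 0.0853
gripper_force: 0.0
```

send_rows(deltas=[{"dx": 15,"dy": -35,"dz": 0,"rx": 0,"ry": 0,"rz": 1},{"dx": 30,"dy": -70,"dz": 0,"rx": 0,"ry": 0,"rz": 2},{"dx": 45,"dy": -105,"dz": 0,"rx": 0,"ry": 0,"rz": 3},{"dx": 60,"dy": -135,"dz": 0,"rx": 0,"ry": 0,"rz": 3},{"dx": 75,"dy": -150,"dz": 0,"rx": 0,"ry": 0,"rz": 3}])

```text
clock: 1.35
tcp_pos: [0.4973, 0.2043, 0.3003]
orientation: [-0.126, -3.139, 0.002]
contact_force: [0.0, -1.0, 0.6]
grip_width: 0.0852
gripper_force: 0.0
```

```bash
python3 -c "
from h import *
f=grab('wrist','w1');print(f['xyz'],f['orientation'])"
```

```text
[0.42528022 0.2104627  0.46966407] [2.14260891 1.97466049 0.28487368]
```

send_rows(deltas=[{"dx": 5,"dy": -40,"dz": 0,"rx": 0,"ry": 0,"rz": 0},{"dx": 10,"dy": -80,"dz": 0,"rx": 0,"ry": 0,"rz": 0},{"dx": 15,"dy": -120,"dz": 0,"rx": 0,"ry": 0,"rz": 0},{"dx": 15,"dy": -160,"dz": 0,"rx": 0,"ry": 0,"rz": 0},{"dx": 15,"dy": -200,"dz": 0,"rx": 0,"ry": 0,"rz": 0}])

```text
clock: 1.82
tcp_pos: [0.5111, 0.0078, 0.2999]
orientation: [-0.118, -3.139, 0.0]
contact_force: [1.7, -0.1, 0.3]
grip_width: 0.0851
gripper_force: 0.0
```

send_rows(deltas=[{"dx": 0,"dy": -40,"dz": 0,"rx": 0,"ry": 0,"rz": 0},{"dx": 0,"dy": -80,"dz": 0,"rx": 0,"ry": 0,"rz": 0},{"dx": 0,"dy": -120,"dz": 0,"rx": 0,"ry": 0,"rz": 0},{"dx": 0,"dy": -150,"dz": 0,"rx": 0,"ry": 0,"rz": 0},{"dx": 0,"dy": -150,"dz": 0,"rx": 0,"ry": 0,"rz": 0}])

```text
clock: 2.23
tcp_pos: [0.51, -0.1481, 0.3004]
orientation: [0.135, 3.139, -0.005]
contact_force: [-0.2, -1.0, 0.2]
grip_width: 0.085
gripper_force: 0.0
```

```bash
python3 -c "
from h import *
f=grab('wrist','w2');print(f['xyz'],f['orientation'])
a=np.load('pics/w1.npy',allow_pickle=True).item()['frame']
cv2.imwrite('pics/w12.png',cv2.resize(np.vstack([a,f['frame']]),(400,600)))"
```

```text
[ 0.43805164 -0.14121579  0.46975339] [2.14630921 1.96827856 0.28248855]
```

View pics/w12.png

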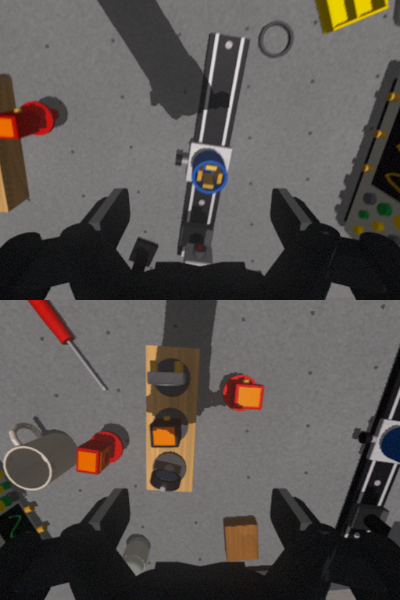

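The upper half (at the socket) shows the socket at full-frame (269,221) with the rail running up and down. The lower half shows the detector's orange top at about (211,172), between the mirror and lens posts.

```bash
python3 - <<'E'
from h import *
f=np.load('pics/w2.npy',allow_pickle=True).item();P=cloud(f);h,s,v=cv2.split(cv2.cvtColor(f['frame'],cv2.COLOR_BGR2HSV))
W=np.zeros(h.shape,bool);W[150:195,190:235]=1
m=W&(h>7)&(h<22)&(s>170)&(P[...,2]>.135)
print('det',m.sum(),np.mean(P[m],0),cv2.minAreaRect((P[m][:,:2]*1000).astype(np.float32)))
m=W&(P[...,2]>.134);print('top any',m.sum(),np.mean(P[m],0),cv2.minAreaRect((P[m][:,:2]*1000).astype(np.float32)))
f=np.load('pics/w1.npy',allow_pickle=True).item();P=cloud(f);h,s,v=cv2.split(cv2.cvtColor(f['frame'],cv2.COLOR_BGR2HSV))
W=np.zeros(h.shape,bool);W[185:265,225:310]=1
b=W&(h>100)&(h<125)&(s>130)&(abs(P[...,2]-.092)<.006);q=(P[b][:,:2]*1000).astype(np.float32)
print('sock',b.sum(),np.median(P[b][:,2]),cv2.minEnclosingCircle(q),cv2.fitEllipse(cv2.convexHull(q)))
W[:]=0;W[40:180,245:325]=1
w=W&(s<40)&(v>140)&(P[...,2]>.01)&(P[...,2]<.05)
q=P[w];print('white',len(q)); 
n,l,st,c=cv2.connectedComponentsWithStats(w.astype(np.uint8))
for i in range(1,n):
    if st[i,4]>60:
        q=P[l==i];vx=cv2.fitLine(q[:,:2].astype(np.float32),cv2.DIST_HUBER,0,.01,.01).ravel();print(st[i],q.mean(0),np.degrees(np.arctan(vx[1]/vx[0])))
o=r.get_obs();print(o['tcp_pos'],o['orientation'])
E
```

```text
det 655 [ 0.51404916 -0.19971597  0.14157452] ((513.8158569335938, -199.81088256835938), (31.40827751159668, 26.533952713012695), 85.18900299072266)
top any 1096 [ 0.51254295 -0.20022463  0.14105028] ((513.8903198242188, -200.8624267578125), (40.04203796386719, 34.50804901123047), 85.2882308959961)
sock 508 0.09233831896452671 ((588.7161865234375, 212.72415161132812), 30.832033157348633) ((588.8290405273438, 212.29905700683594), (59.126747131347656, 61.66791534423828), 90.04389190673828)
white 1166
[267  42  14  68 318] [0.39781119 0.23525951 0.02237161] -13.251332
[285  47  29 133 612] [0.45115262 0.26776168 0.02243051] -13.378748
[289  53   8   9  64] [0.37837295 0.26241195 0.02316679] -40.785194
[255 140  10  40 172] [0.51393534 0.20759824 0.02245833] -13.313666
[ 0.5105684  -0.14429324  0.3000646 ] [-1.29482366e-01 -3.13845970e+00  1.70395542e-03]
```

send_rows(deltas=[{"dx": 2,"dy": -30,"dz": -5,"rx": 0,"ry": 0,"rz": 0},{"dx": 3.5,"dy": -56,"dz": -30,"rx": 0,"ry": 0,"rz": 0},{"dx": 3.5,"dy": -56,"dz": -65,"rx": 0,"ry": 0,"rz": 0},{"dx": 3.5,"dy": -56,"dz": -95,"rx": 0,"ry": 0,"rz": 0},{"dx": 3.5,"dy": -56,"dz": -120,"rx": 0,"ry": 0,"rz": 0}])

```text
clock: 2.7
tcp_pos: [0.5144, -0.195, 0.1778]
orientation: [-0.117, -3.137, -0.002]
contact_force: [0.5, 0.6, -0.6]
grip_width: 0.0849
gripper_force: 0.0
```

send_rows(deltas=[{"dx": 0,"dy": 0,"dz": -20,"rx": 0,"ry": 0,"rz": 0},{"dx": 0,"dy": 0,"dz": -40,"rx": 0,"ry": 0,"rz": 0},{"dx": 0,"dy": 0,"dz": -60,"rx": 0,"ry": 0,"rz": 0},{"dx": 0,"dy": 0,"dz": -74,"rx": 0,"ry": 0,"rz": 0},{"dx": 0,"dy": 0,"dz": -74,"rx": 0,"ry": 0,"rz": 0}])

```text
clock: 3.12
tcp_pos: [0.5132, -0.194, 0.1031]
orientation: [-0.115, -3.134, -0.003]
contact_force: [0.3, -0.5, -0.1]
grip_width: 0.0852
gripper_force: 0.0
```

```bash
python3 -c "
from h import *
a=grab('scene','s3')['frame'][150:350,80:300]
cv2.imwrite('pics/s3c.png',cv2.resize(a,None,fx=2.7,fy=2.7))
o=r.get_obs();print(o['tcp_pos'],o['orientation'],o['contact_force'])"
```

```text
[ 0.51413797 -0.19469432  0.10472306] [-1.15825466e-01 -3.13582376e+00 -1.85843876e-03] [ 0.14987113 -0.15627968  0.00053771]
```

View pics/s3c.png

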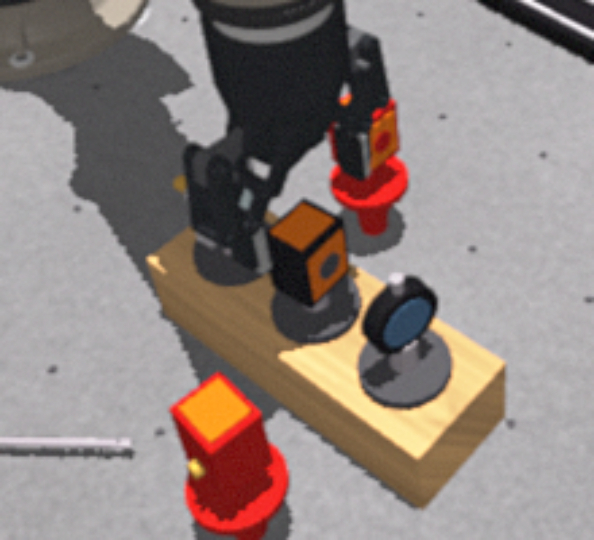

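The open jaws straddle the head, but look set back from it; the depth map will tell.

```bash
python3 - <<'E'
from h import *
f=np.load('pics/s3.npy',allow_pickle=True).item();P=cloud(f)
def px(u,v): return P[int(150+v/2.7),int(80+u/2.7)].round(4)
for n,p in dict(ltip=(258,262),lmid=(225,200),lt2=(245,245),rtip=(352,165),rmid=(365,80),rlow=(350,150),body=(270,80),top=(305,225),win=(330,265)).items(): print(n,px(*p))
o=r.get_obs();print(o['tcp_pos'],o['joints'])
m=(P[...,2]>.09)&(P[...,2]<.125)&(abs(P[...,0]-.51)<.05)&(abs(P[...,1]+.195)<.075)
Q=P[m]
for lo in np.arange(-.27,-.12,.01):
    q=Q[(Q[:,1]>=lo)&(Q[:,1]<lo+.01)]
    if len(q):print(lo.round(3),len(q),q[:,0].min().round(3),q[:,0].max().round(3),q[:,2].min().round(3))
E
```

```text
ltip [ 0.5173 -0.2436  0.1504]
lmid [ 0.5206 -0.2591  0.2181]
lt2 [ 0.5181 -0.251   0.1745]
rtip [ 0.5209 -0.1527  0.1538]
rmid [ 0.5248 -0.1346  0.2133]
rlow [ 0.5209 -0.1533  0.1683]
body [nan nan nan]
top [ 0.5174 -0.2012  0.1426]
win [ 0.5344 -0.2015  0.1149]
[ 0.51413797 -0.19469432  0.10472306] [-0.10353381  0.42349648  0.44719688  1.9699872  -0.2493067   0.80512888
  1.98094675]
-0.23 128 0.501 0.531 0.091
-0.22 99 0.498 0.534 0.092
-0.21 58 0.531 0.535 0.092
-0.2 48 0.532 0.535 0.092
-0.19 32 0.532 0.535 0.092
```

```bash
python3 - <<'E'
from h import *
for n in('scene','side','wrist'):
    o=r.get_obs();f=grab(n,n+'4');P=cloud(f);print(n,f['xyz'],o['tcp_pos'],o['clock'])
    m=(P[...,2]>.09)&(P[...,2]<.2)&(abs(P[...,0]-.515)<.03)&(abs(abs(P[...,1]+.197)-.055)<.02)
    for s in(-1,1):
        q=P[m&((P[...,1]+.197)*s>0)]
        if len(q):print(s,len(q),q[:,2].min(),np.percentile(q[:,2],5),np.median(q,0))
cv2.imwrite('pics/sw.png',cv2.resize(np.vstack([cv2.imread('pics/side4.png'),cv2.imread('pics/wrist4.png')]),(400,600)))
E
```

```text
scene [ 0.8387741  -0.53124093  0.62629081] [ 0.51413797 -0.19469432  0.10472306] 3.1667
-1 371 0.1454768289683283 0.1530117377076515 [ 0.51935082 -0.24825763  0.18665979]
1 349 0.14498411179537923 0.14942841271689214 [ 0.52457804 -0.15152457  0.17773585]
side [ 0.14112615 -0.43219476  0.76570663] [ 0.5150447  -0.19537326  0.10595761] 3.2167
-1 193 0.14644402350771502 0.15371310450569733 [ 0.50141132 -0.24811005  0.19025773]
1 190 0.14514922634693672 0.15058525542729873 [ 0.51097106 -0.14935852  0.18100399]
wrist [ 0.44353109 -0.19037538  0.27612606] [ 0.5156623  -0.19588097  0.10676276] 3.2667
-1 6204 0.14608009714613002 0.15461400659581628 [ 0.5041753 -0.2436291  0.1912762]
1 6270 0.14610026338609933 0.15462649252486277 [ 0.51244342 -0.14660867  0.19149544]
```

View pics/sw.png

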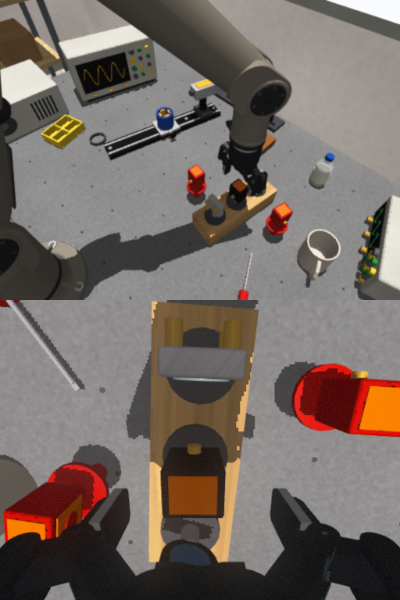

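All three cameras put the open fingertips at z≈0.146, but the reported TCP of 0.106 would put them at 0.108. The reported TCP is about 38 mm too low along the tool. I'll trust the cameras, go lower while watching the force, and check again.

send_rows(deltas=[{"dx": -0.5,"dy": -5,"dz": 0,"rx": 0,"ry": 0,"rz": 0},{"dx": -0.5,"dy": -5,"dz": -10,"rx": 0,"ry": 0,"rz": 0},{"dx": -0.5,"dy": -5,"dz": -20,"rx": 0,"ry": 0,"rz": 0},{"dx": -0.5,"dy": -5,"dz": -30,"rx": 0,"ry": 0,"rz": 0},{"dx": -0.5,"dy": -5,"dz": -38,"rx": 0,"ry": 0,"rz": 0}])

```text
clock: 3.73
tcp_pos: [0.5138, -0.2013, 0.0667]
orientation: [-0.119, -3.138, -0.001]
contact_force: [0.2, 0.9, -0.1]
grip_width: 0.0851
gripper_force: 0.0
```

```bash
python3 - <<'E'
from h import *
o=r.get_obs();print(o['tcp_pos'],o['orientation'],o['contact_force'])
for n in('scene','side','wrist'):
    f=grab(n,n+'5');P=cloud(f);
    m=(P[...,2]>.085)&(P[...,2]<.2)&(abs(P[...,0]-.515)<.03)&(abs(abs(P[...,1]+.199)-.055)<.02)
    for s in(-1,1):
        q=P[m&((P[...,1]+.199)*s>0)]
        if len(q):
            t=q[q[:,2]<q[:,2].min()+.012];print(n,s,q[:,2].min(),t.min(0),t.max(0))
E
```

```text
[ 0.51384887 -0.2013106   0.0666719 ] [-1.18832249e-01 -3.13800848e+00 -6.40350783e-04] [ 0.15575322  0.87481514 -0.06619698]
scene -1 0.10666816500862097 [ 0.50584738 -0.25786508  0.10666817] [ 0.52323908 -0.24531072  0.11862173]
scene 1 0.10652891552437727 [ 0.50663621 -0.16043174  0.10652892] [ 0.53046263 -0.14633579  0.11834648]
side -1 0.10577428590549398 [ 0.49543246 -0.25897802  0.10577429] [ 0.51074639 -0.24492353  0.11720092]
side 1 0.10410926654413744 [ 0.50333881 -0.16136337  0.10410927] [ 0.52446885 -0.14904637  0.11494573]
wrist -1 0.1055837384480118 [ 0.4981414  -0.25704965  0.10558374] [ 0.52164009 -0.24246355  0.11758336]
wrist 1 0.10546456059383935 [ 0.50503926 -0.16015494  0.10546456] [ 0.52762807 -0.14476388  0.11741484]
```

Fingertips are at z 0.106 and straddle the head, as planned. Closing.

send_rows(deltas=[{"dx": 0,"dy": 0,"dz": 0,"rx": 0,"ry": 0,"rz": 0},{"dx": 0,"dy": 0,"dz": 0,"rx": 0,"ry": 0,"rz": 0},{"dx": 0,"dy": 0,"dz": 0,"rx": 0,"ry": 0,"rz": 0},{"dx": 0,"dy": 0,"dz": 0,"rx": 0,"ry": 0,"rz": 0},{"dx": 0,"dy": 0,"dz": 0,"rx": 0,"ry": 0,"rz": 0}], jaw=30, newtons=70)

```text
clock: 4.3
tcp_pos: [0.515, -0.2017, 0.0688]
orientation: [0.119, 3.138, -0.0]
contact_force: [-0.2, 0.4, 3.8]
grip_width: 0.0393
gripper_force: 70.9
```

send_rows(deltas=[{"dx": 0,"dy": 0,"dz": 0,"rx": 0,"ry": 0,"rz": 0},{"dx": 0,"dy": 0,"dz": 0,"rx": 0,"ry": 0,"rz": 0},{"dx": 0,"dy": 0,"dz": 0,"rx": 0,"ry": 0,"rz": 0},{"dx": 0,"dy": 0,"dz": 0,"rx": 0,"ry": 0,"rz": 0},{"dx": 0,"dy": 0,"dz": 0,"rx": 0,"ry": 0,"rz": 0}])

```text
clock: 4.72
tcp_pos: [0.515, -0.2017, 0.0688]
orientation: [0.119, 3.138, -0.0]
contact_force: [-1.3, 1.5, 5.8]
grip_width: 0.0393
gripper_force: 71.0
```

send_rows(deltas=[{"dx": 0,"dy": 0,"dz": 12,"rx": 0,"ry": 0,"rz": 0},{"dx": 0,"dy": 0,"dz": 30,"rx": 0,"ry": 0,"rz": 0},{"dx": 0,"dy": 0,"dz": 55,"rx": 0,"ry": 0,"rz": 0},{"dx": 0,"dy": 0,"dz": 80,"rx": 0,"ry": 0,"rz": 0},{"dx": 0,"dy": 0,"dz": 110,"rx": 0,"ry": 0,"rz": 0}])

```text
clock: 5.13
tcp_pos: [0.5131, -0.2013, 0.1787]
orientation: [-0.119, -3.136, -0.0]
contact_force: [0.6, -0.1, -2.6]
grip_width: 0.0389
gripper_force: 70.6
```

send_rows(deltas=[{"dx": 0,"dy": 0,"dz": 25,"rx": 0,"ry": 0,"rz": 0},{"dx": 5,"dy": 15,"dz": 40,"rx": 0,"ry": 0,"rz": -1},{"dx": 10,"dy": 45,"dz": 40,"rx": 0,"ry": 0,"rz": -3},{"dx": 20,"dy": 80,"dz": 40,"rx": 0,"ry": 0,"rz": -5},{"dx": 30,"dy": 115,"dz": 40,"rx": 0,"ry": 0,"rz": -7}])

```text
clock: 5.55
tcp_pos: [0.5441, -0.0861, 0.2191]
orientation: [0.317, 3.125, 0.0]
contact_force: [-0.3, 0.0, -1.5]
grip_width: 0.0393
gripper_force: 70.7
```

send_rows(deltas=[{"dx": 8,"dy": 38,"dz": 0,"rx": 0,"ry": 0,"rz": -1},{"dx": 16,"dy": 76,"dz": 0,"rx": 0,"ry": 0,"rz": -1.6},{"dx": 24,"dy": 114,"dz": 0,"rx": 0,"ry": 0,"rz": -1.6},{"dx": 32,"dy": 150,"dz": 0,"rx": 0,"ry": 0,"rz": -1.6},{"dx": 37,"dy": 180,"dz": 0,"rx": 0,"ry": 0,"rz": -1.6}])

```text
clock: 5.97
tcp_pos: [0.5813, 0.0967, 0.2184]
orientation: [-0.351, -3.122, -0.001]
contact_force: [-0.4, -0.1, -1.0]
grip_width: 0.039
gripper_force: 70.7
```

send_rows(deltas=[{"dx": 3,"dy": 35,"dz": 0,"rx": 0,"ry": 0,"rz": 0},{"dx": 5,"dy": 70,"dz": 0,"rx": 0,"ry": 0,"rz": 0},{"dx": 7,"dy": 100,"dz": 0,"rx": 0,"ry": 0,"rz": 0},{"dx": 7,"dy": 119,"dz": 0,"rx": 0,"ry": 0,"rz": 0},{"dx": 7,"dy": 119,"dz": 0,"rx": 0,"ry": 0,"rz": 0}])

```text
clock: 6.38
tcp_pos: [0.5869, 0.219, 0.2178]
orientation: [-0.341, -3.121, -0.003]
contact_force: [-0.1, 1.1, -2.2]
grip_width: 0.0395
gripper_force: 70.7
```

```bash
python3 - <<'E'
from h import *
f=grab('scene','s6');g=grab('side','d6')
o=r.get_obs();print(o['tcp_pos'],o['orientation'],o['contact_force'])
a=f['frame'][40:220,220:440];b=g['frame'][50:230,120:340]
cv2.imwrite('pics/c6.png',np.vstack([cv2.resize(x,None,fx=1.66,fy=1.66) for x in(a,b)]))
E
```

```text
[0.5878138  0.21293916 0.21802386] [-3.50877424e-01 -3.12112990e+00  1.64449044e-03] [ 0.42454109 -1.02004985 -2.44257104]
```

View pics/c6.png

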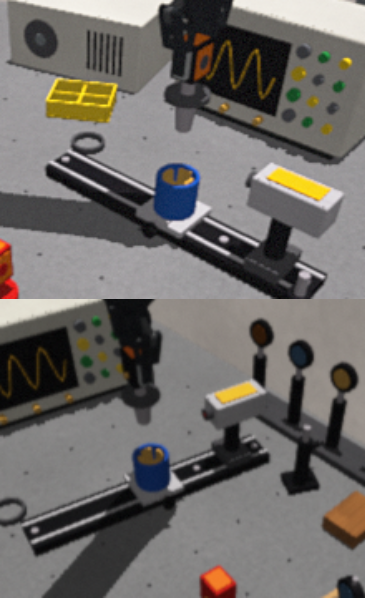

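The post is held upright about 70 mm above the socket, flange and shank visible in both views, with the orange window on the laser side.

```bash
python3 - <<'E'
from h import *
t=r.get_obs()['tcp_pos'][:2]
for k in('s6','d6'):
    f=np.load(f'pics/{k}.npy',allow_pickle=True).item();P=cloud(f);d=np.linalg.norm(P[...,:2]-t,axis=-1)
    q=P[(d<.05)&(P[...,2]>.12)&(P[...,2]<.24)]
    zs=np.histogram(q[:,2],np.arange(.15,.24,.004));print(k,zs[0])
    top=q[(q[:,2]>.212)&(q[:,2]<.222)];c=cv2.minEnclosingCircle((top[:,:2]*1000).astype(np.float32));print('flange',len(top),c,np.median(top[:,2]))
    # shank: fit axis xy assuming vertical cone
    from scipy.optimize import least_squares
    s=q[(q[:,2]>.168)&(q[:,2]<.200)]
    fun=lambda p:np.hypot(s[:,0]-p[0]-p[2]*(s[:,2]-.185),s[:,1]-p[1]-p[3]*(s[:,2]-.185))-(.0155-(.210-s[:,2])*.005/.048)
    a=least_squares(fun,[*t,0,0],loss='soft_l1',f_scale=.001);print('shank',len(s),a.x.round(4),s[:,2].min())
    h,sa,v=cv2.split(cv2.cvtColor(f['frame'],cv2.COLOR_BGR2HSV))
    w=(d<.04)&(h>7)&(h<22)&(sa>180)&(P[...,2]>.24)&(P[...,2]<.29);S=P[w]
    if len(S)>20:
        c0=S.mean(0);n=np.linalg.svd(S-c0)[2][2];print('win',len(S),c0,np.degrees(np.arctan(n[1]/n[0])),n)
    y=(h>100)&(h<125)&(sa>140)&(abs(P[...,2]-.092)<.005)&(d<.05);print('sock',cv2.minEnclosingCircle((P[y][:,:2]*1000).astype(np.float32)))
E
```

```text
s6 [  0   0   0  10  14  17  17  14  19  16  19  22  14   0   3  40 196  82
  10  17  11   1]
flange 304 ((587.6500854492188, 216.96034240722656), 30.794694900512695) 0.21743469332482293
shank 139 [5.870e-01 2.189e-01 2.000e-04 1.760e-02] 0.16864328987873273
win 131 [0.60394267 0.21390371 0.26713354] -9.713158548368028 [ 0.98326577 -0.16830512  0.06972669]
sock ((591.6956787109375, 210.02410888671875), 31.17412757873535)
d6 [  0   0   1   9  11   9  12   8  13  12  11   5   0   0  10  33 193  15
  10   6   1   1]
flange 228 ((582.8114624023438, 213.119140625), 30.19365882873535) 0.21616991095716442
shank 76 [ 0.5839  0.214   0.0134 -0.0059] 0.1688003809838966
win 25 [0.57635442 0.21729182 0.28893755] 6.037425427004114 [-0.02607317 -0.00275762 -0.99965623]
sock ((586.7296142578125, 211.17323303222656), 31.804241180419922)
```

The scene picture was taken while the arm was still settling, so I'll measure again at rest.

```bash
cat > m.py <<'E'
from h import *
import sys
grab('wrist','tmp')
for k in('scene','side'):
    t=r.get_obs()['tcp_pos'];f=grab(k,'m_'+k);P=cloud(f);d=np.linalg.norm(P[...,:2]-t[:2],axis=-1)
    zf=t[2]
    top=P[(d<.05)&(abs(P[...,2]-zf)<.006)];c=cv2.minEnclosingCircle((top[:,:2]*1000).astype(np.float32))
    h,sa,v=cv2.split(cv2.cvtColor(f['frame'],cv2.COLOR_BGR2HSV))
    y=(h>100)&(h<125)&(sa>140)&(abs(P[...,2]-.092)<.005)&(d<.05);s=cv2.minEnclosingCircle((P[y][:,:2]*1000).astype(np.float32))
    print(k,t.round(4),'flange',np.round(c[0],1),round(c[1],1),np.median(top[:,2]).round(4),'sock',np.round(s[0],1),round(s[1],1),'diff',np.subtract(s[0],c[0]).round(1))
    w=(d<.04)&(h>7)&(h<22)&(sa>180)&(P[...,2]>zf+.025)&(P[...,2]<zf+.065);S=P[w]
    if k=='scene' and len(S)>20:
        for it in range(3):
            c0=S.mean(0);n=np.linalg.svd(S-c0)[2][2];S=S[abs((S-c0)@n)<.0025]
        print('win',len(S),np.degrees(np.arctan(n[1]/n[0])),n.round(3))
o=r.get_obs();print(o['tcp_pos'],o['orientation'],o['contact_force'],o['clock'])
E
python3 m.py
```

```text
scene [0.5882 0.2114 0.2182] flange [588.9 209.2] 30.8 0.218 sock [592.3 210.7] 31.0 diff [3.4 1.5]
win 118 -12.521681341288923 [-0.976  0.217  0.008]
side [0.5885 0.2107 0.2183] flange [584.7 207.7] 30.9 0.2167 sock [586.1 210.8] 32.9 diff [1.5 3.1]
[0.58858435 0.21046257 0.21838135] [ 3.57494062e-01  3.12116727e+00 -1.38670809e-03] [ 0.22920548 -0.50079595 -1.29175172] 6.6333
```

send_rows(deltas=[{"dx": 2,"dy": 2.5,"dz": -15,"rx": 0,"ry": 0,"rz": 0},{"dx": 2,"dy": 2.5,"dz": -35,"rx": 0,"ry": 0,"rz": 0},{"dx": 2,"dy": 2.5,"dz": -55,"rx": 0,"ry": 0,"rz": 0},{"dx": 2,"dy": 2.5,"dz": -60,"rx": 0,"ry": 0,"rz": 0},{"dx": 2,"dy": 2.5,"dz": -60,"rx": 0,"ry": 0,"rz": 0}])

```text
clock: 7.05
tcp_pos: [0.5894, 0.2132, 0.1568]
orientation: [-0.356, -3.118, 0.004]
contact_force: [0.3, 0.3, -1.5]
grip_width: 0.0395
gripper_force: 70.8
```

send_rows(deltas=[{"dx": 0,"dy": 0,"dz": 0,"rx": 0,"ry": 0,"rz": 0},{"dx": 0,"dy": 0,"dz": 0,"rx": 0,"ry": 0,"rz": 0},{"dx": 0,"dy": 0,"dz": 0,"rx": 0,"ry": 0,"rz": 0}])

```text
clock: 7.3
tcp_pos: [0.5915, 0.2149, 0.1597]
orientation: [0.354, 3.119, 0.002]
contact_force: [0.9, 0.3, -2.3]
grip_width: 0.0399
gripper_force: 70.8
```

```bash
python3 m.py; python3 - <<'E'
import cv2,numpy as np
a=cv2.imread('pics/m_scene.png')[70:190,260:400];b=cv2.imread('pics/m_side.png')[80:200,140:280]
cv2.imwrite('pics/c7.png',np.hstack([cv2.resize(x,None,fx=2.8,fy=2.8) for x in(a,b)]))
E
```

```text
scene [0.5913 0.215  0.1595] flange [591.7 212.8] 30.2 0.1593 sock [593.  210.7] 30.4 diff [ 1.3 -2.2]
win 100 -12.613868434593469 [-0.976  0.218  0.005]
side [0.5911 0.2151 0.1593] flange [586.7 212. ] 30.4 0.1575 sock [586.3 208.9] 30.5 diff [-0.4 -3.1]
[0.59094278 0.21506428 0.15905214] [3.53776111e-01 3.12049614e+00 1.36113599e-03] [-0.1185848  -0.18741346 -2.26289807] 7.45
```

View pics/c7.png

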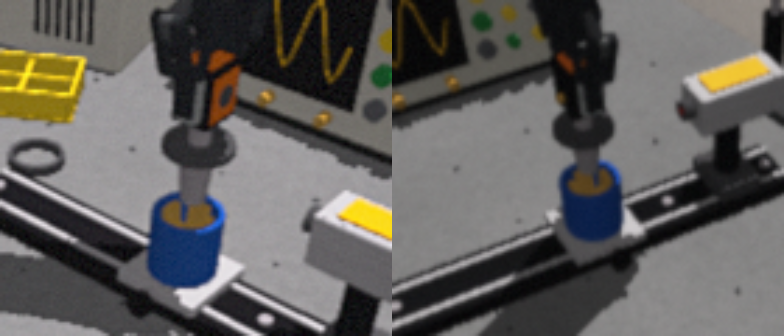

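send_rows(deltas=[{"dx": 0,"dy": -1.5,"dz": -6,"rx": 0,"ry": 0,"rz": 0},{"dx": 0,"dy": -1.5,"dz": -15,"rx": 0,"ry": 0,"rz": 0},{"dx": 0,"dy": -1.5,"dz": -24,"rx": 0,"ry": 0,"rz": 0},{"dx": 0,"dy": -1.5,"dz": -33,"rx": 0,"ry": 0,"rz": 0},{"dx": 0,"dy": -1.5,"dz": -40,"rx": 0,"ry": 0,"rz": 0}])

```text
clock: 7.87
tcp_pos: [0.5901, 0.2134, 0.1165]
orientation: [-0.354, -3.121, 0.001]
contact_force: [1.1, 1.0, -0.6]
grip_width: 0.039
gripper_force: 71.0
```

send_rows(deltas=[{"dx": 0,"dy": 0,"dz": 0,"rx": 0,"ry": 0,"rz": 0},{"dx": 0,"dy": 0,"dz": 0,"rx": 0,"ry": 0,"rz": 0}])

```text
clock: 8.03
tcp_pos: [0.5902, 0.2133, 0.1174]
orientation: [-0.354, -3.121, 0.001]
contact_force: [0.4, 0.8, -2.1]
grip_width: 0.0396
gripper_force: 70.9
```

```bash
python3 m.py
```

```text
scene [0.5903 0.2133 0.1179] flange [591.5 211.6] 30.2 0.1177 sock [593.4 207.9] 29.2 diff [ 1.9 -3.7]
win 82 -13.72643806364391 [-0.971  0.237  0.001]
side [0.5904 0.2133 0.1183] flange [585.6 210.6] 30.8 0.1164 sock [584.3 205.3] 28.8 diff [-1.3 -5.4]
[0.59042207 0.21329549 0.11842538] [-3.53915462e-01 -3.12131791e+00  1.24984176e-04] [-0.10551347  0.1865628  -1.98003988] 8.1833
```

send_rows(deltas=[{"dx": 0,"dy": 0,"dz": -2,"rx": 0,"ry": 0,"rz": 0},{"dx": 0,"dy": 0,"dz": -4,"rx": 0,"ry": 0,"rz": 0},{"dx": 0,"dy": 0,"dz": -6,"rx": 0,"ry": 0,"rz": 0},{"dx": 0,"dy": 0,"dz": -8,"rx": 0,"ry": 0,"rz": 0},{"dx": 0,"dy": 0,"dz": -10,"rx": 0,"ry": 0,"rz": 0}])

```text
clock: 8.6
tcp_pos: [0.591, 0.2136, 0.1094]
orientation: [0.354, 3.121, 0.002]
contact_force: [-3.2, 0.3, 9.2]
grip_width: 0.039
gripper_force: 72.2
```

send_rows(deltas=[{"dx": 0,"dy": 0,"dz": -1,"rx": 0,"ry": 0,"rz": 0},{"dx": 0,"dy": 0,"dz": -2,"rx": 0,"ry": 0,"rz": 0},{"dx": 0,"dy": 0,"dz": -3,"rx": 0,"ry": 0,"rz": 0},{"dx": 0,"dy": 0,"dz": -4,"rx": 0,"ry": 0,"rz": 0},{"dx": 0,"dy": 0,"dz": -5,"rx": 0,"ry": 0,"rz": 0}])

```text
clock: 9.02
tcp_pos: [0.5913, 0.2136, 0.1051]
orientation: [0.354, 3.12, 0.002]
contact_force: [-3.5, -1.2, 13.4]
grip_width: 0.0394
gripper_force: 72.6
```

send_rows(deltas=[{"dx": -0.3,"dy": 0,"dz": -1,"rx": 0,"ry": 0,"rz": 0},{"dx": -0.5,"dy": 0,"dz": -2,"rx": 0,"ry": 0,"rz": 0},{"dx": -0.5,"dy": 0,"dz": -3,"rx": 0,"ry": 0,"rz": 0},{"dx": -0.5,"dy": 0,"dz": -4,"rx": 0,"ry": 0,"rz": 0},{"dx": -0.5,"dy": 0,"dz": -4,"rx": 0,"ry": 0,"rz": 0}])

```text
clock: 9.43
tcp_pos: [0.5912, 0.2136, 0.1014]
orientation: [0.354, 3.119, 0.003]
contact_force: [-3.7, -0.2, 13.1]
grip_width: 0.0392
gripper_force: 72.8
```

```bash
python3 m.py
```

```text
scene [0.5912 0.2136 0.1014] flange [591.  211.7] 30.5 0.1012 sock [595.  199.9] 27.8 diff [  4.  -11.8]
win 78 -12.297542134618128 [-0.977  0.213  0.014]
side [0.5912 0.2136 0.1014] flange [585.7 210.1] 29.9 0.0996 sock [578.7 199.2] 26.7 diff [ -7. -11.]
[0.59118694 0.21361295 0.10141421] [3.53961752e-01 3.11941016e+00 2.63513219e-03] [-3.38171628 -1.65207137 12.66002015] 9.5833
```

send_rows(deltas=[{"dx": 0,"dy": 0,"dz": -0.7,"rx": 0,"ry": 0,"rz": 0},{"dx": 0,"dy": 0,"dz": -1.3,"rx": 0,"ry": 0,"rz": 0},{"dx": 0,"dy": 0,"dz": -2,"rx": 0,"ry": 0,"rz": 0},{"dx": 0,"dy": 0,"dz": -2,"rx": 0,"ry": 0,"rz": 0}])

```text
clock: 9.92
tcp_pos: [0.5913, 0.2137, 0.1008]
orientation: [0.354, 3.119, 0.003]
contact_force: [-8.4, -2.3, 23.4]
grip_width: 0.0393
gripper_force: 74.1
```

send_rows(deltas=[{"dx": 0,"dy": 0,"dz": -0.7,"rx": 0,"ry": 0,"rz": 0},{"dx": 0,"dy": 0,"dz": -1.5,"rx": 0,"ry": 0,"rz": 0},{"dx": 0,"dy": 0,"dz": -1.5,"rx": 0,"ry": 0,"rz": 0}])

```text
clock: 10.17
tcp_pos: [0.5913, 0.2137, 0.1007]
orientation: [0.354, 3.12, 0.004]
contact_force: [-12.2, -2.9, 34.3]
grip_width: 0.0392
gripper_force: 75.4
```

send_rows(deltas=[{"dx": -0.7,"dy": -0.2,"dz": 0,"rx": 0,"ry": 0,"rz": 0},{"dx": -1.2,"dy": -0.4,"dz": 0.5,"rx": 0,"ry": 0,"rz": 0},{"dx": -1.2,"dy": -0.4,"dz": 0.5,"rx": 0,"ry": 0,"rz": 0}])

```text
clock: 10.42
tcp_pos: [0.5913, 0.2137, 0.1008]
orientation: [0.354, 3.117, 0.006]
contact_force: [-6.0, -0.9, 26.3]
grip_width: 0.0391
gripper_force: 74.3
```

```bash
cat > t.py <<'E'
from h import *
for k in('scene','side'):
    f=grab(k,'t_'+k);P=cloud(f)
    c=np.array([.591,.2115]) if k=='scene' else np.array([.586,.2105])
    d=np.linalg.norm(P[...,:2]-c,axis=-1);q=P[(d<.029)&(d>.013)&(abs(P[...,2]-.1005)<.006)]
    for i in range(3):
        A=np.c_[q[:,:2]-c,np.ones(len(q))];x=np.linalg.lstsq(A,q[:,2],rcond=None)[0];q=q[abs(q[:,2]-A@x)<.0025]
    print(k,len(q),'slope deg',np.degrees(x[:2]).round(2),'z',x[2].round(4))
print(r.get_obs()['contact_force'])
E
python3 t.py; python3 - <<'E'
import cv2,numpy as np
a=cv2.imread('pics/t_scene.png')[90:190,270:390];b=cv2.imread('pics/t_side.png')[90:190,150:270]
cv2.imwrite('pics/c8.png',np.hstack([cv2.resize(x,None,fx=3.3,fy=3.3,interpolation=2) for x in(a,b)]))
E
```

```text
scene 191 slope deg [-0.01  0.65] z 0.1006
side 135 slope deg [-0.35  0.56] z 0.0989
[-6.06969567 -1.56033631 27.70791607]
```

View pics/c8.png

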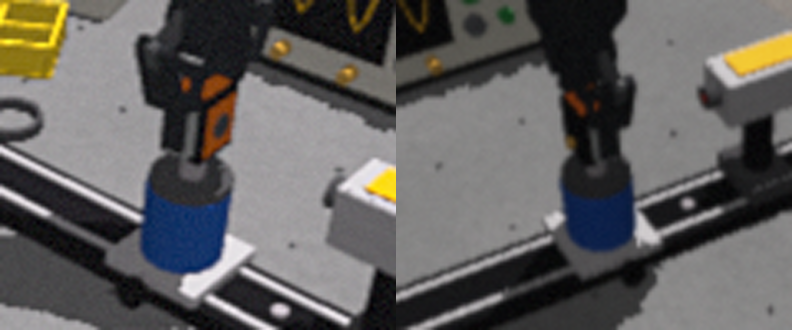

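send_rows(deltas=[{"dx": -0.5,"dy": 0,"dz": -1,"rx": 0,"ry": 0,"rz": 0},{"dx": -1,"dy": 0,"dz": -2,"rx": 0,"ry": 0,"rz": 0},{"dx": -1,"dy": 0,"dz": -3,"rx": 0,"ry": 0,"rz": 0},{"dx": -1,"dy": 0,"dz": -3,"rx": 0,"ry": 0,"rz": 0}], newtons=90)

```text
clock: 10.85
tcp_pos: [0.5914, 0.2137, 0.1007]
orientation: [0.354, 3.115, 0.008]
contact_force: [-11.3, -3.0, 48.2]
grip_width: 0.0393
gripper_force: 88.6
```

```bash
python3 t.py
```

```text
scene 185 slope deg [0.22 1.32] z 0.1005
side 136 slope deg [0.18 1.11] z 0.0989
[-11.36318637  -2.87778283  47.40459302]
```

It doesn't move under 48 N, so it is home. Unload, then release.

send_rows(deltas=[{"dx": 0.3,"dy": 0,"dz": 2,"rx": 0,"ry": 0,"rz": 0},{"dx": 0.5,"dy": 0,"dz": 4,"rx": 0,"ry": 0,"rz": 0},{"dx": 0.5,"dy": 0,"dz": 6,"rx": 0,"ry": 0,"rz": 0},{"dx": 0.5,"dy": 0,"dz": 6,"rx": 0,"ry": 0,"rz": 0}])

```text
clock: 11.28
tcp_pos: [0.5906, 0.2136, 0.101]
orientation: [0.354, 3.117, 0.004]
contact_force: [1.5, 1.1, 10.0]
grip_width: 0.039
gripper_force: 92.4
```

send_rows(deltas=[{"dx": 0,"dy": 0,"dz": 0,"rx": 0,"ry": 0,"rz": 0},{"dx": 0,"dy": 0,"dz": 0,"rx": 0,"ry": 0,"rz": 0},{"dx": 0,"dy": 0,"dz": 0,"rx": 0,"ry": 0,"rz": 0},{"dx": 0,"dy": 0,"dz": 0,"rx": 0,"ry": 0,"rz": 0},{"dx": 0,"dy": 0,"dz": 0,"rx": 0,"ry": 0,"rz": 0}], jaw=80, newtons=20)

```text
clock: 11.7
tcp_pos: [0.5878, 0.2129, 0.0987]
orientation: [-0.354, -3.121, 0.001]
contact_force: [-0.1, 1.1, 0.1]
grip_width: 0.0801
gripper_force: 0.0
```

```bash
python3 t.py
```

```text
scene 178 slope deg [-0.11  0.66] z 0.101
side 117 slope deg [-0.27  0.31] z 0.0992
[0.29519745 0.50358039 0.10477012]
```

send_rows(deltas=[{"dx": 0,"dy": 0,"dz": 20,"rx": 0,"ry": 0,"rz": 0},{"dx": 0,"dy": 0,"dz": 45,"rx": 0,"ry": 0,"rz": 0},{"dx": 0,"dy": 0,"dz": 80,"rx": 0,"ry": 0,"rz": 0},{"dx": 0,"dy": 0,"dz": 115,"rx": 0,"ry": 0,"rz": 0},{"dx": 0,"dy": 0,"dz": 135,"rx": 0,"ry": 0,"rz": 0}])

```text
clock: 12.22
tcp_pos: [0.5897, 0.2132, 0.2382]
orientation: [0.354, 3.118, 0.004]
contact_force: [0.1, -0.1, 0.4]
grip_width: 0.0797
gripper_force: 0.0
```

```bash
python3 t.py; python3 - <<'E'
from h import *
for k in('scene','side'):
    f=np.load(f'pics/t_{k}.npy',allow_pickle=True).item();P=cloud(f);h,s,v=cv2.split(cv2.cvtColor(f['frame'],cv2.COLOR_BGR2HSV))
    c=np.array([.590,.211]);d=np.linalg.norm(P[...,:2]-c,axis=-1)
    m=(d<.04)&(h>7)&(h<22)&(s>180)&(P[...,2]>.165);q=P[m];
    A=np.c_[q[:,:2]-c,np.ones(len(q))];x=np.linalg.lstsq(A,q[:,2],rcond=None)[0]
    print(k,'top z',len(q),np.median(q,0),np.degrees(x[:2]))
    m=(d<.04)&(h>7)&(h<22)&(s>180)&(P[...,2]<.165)&(P[...,2]>.12);S=P[m]
    if len(S)>20:
        n=np.linalg.svd(S-S.mean(0))[2][2];print('win',S.mean(0),np.degrees(np.arctan(n[1]/n[0])),n)
    # table & laser/rack references
    m=(h>20)&(h<33)&(s>150)&(np.linalg.norm(P[...,:2]-[.755,.173],axis=-1)<.05)&(P[...,2]>.15);print('laser top (.158)',np.median(P[m][:,2]))
E
python3 - <<'E'
import cv2,numpy as np
a=cv2.imread('pics/t_scene.png')[90:190,270:390];b=cv2.imread('pics/t_side.png')[90:190,150:270]
cv2.imwrite('pics/c9.png',np.hstack([cv2.resize(x,None,fx=3.3,fy=3.3,interpolation=2) for x in(a,b)]))
E
```

```text
scene 189 slope deg [-0.44  1.19] z 0.101
side 136 slope deg [-0.31  0.29] z 0.0991
[ 0.19154427 -0.9903942   0.49194342]
scene top z 101 [0.59516379 0.21008263 0.17361449] [-8.07376163  1.00340872]
win [0.60725466 0.20545124 0.14623603] -11.874918583384563 [-0.97857247  0.20577021  0.00738508]
laser top (.158) 0.15858507780371522
side top z 79 [0.58690093 0.21134429 0.17241456] [-1.3386566  -0.37519096]
laser top (.158) 0.15686747345301028
```

View pics/c9.png

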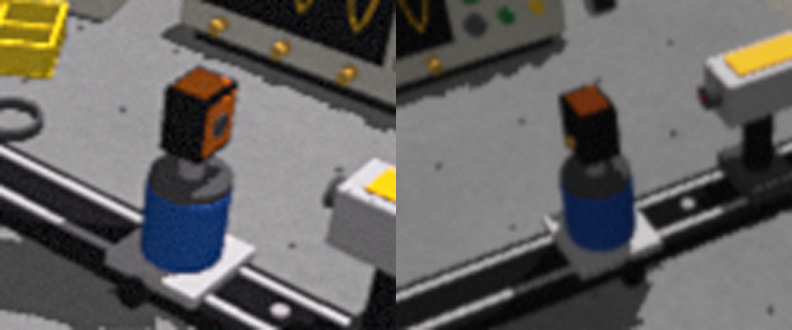

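It stands upright, window to the laser, flange at about 0.1002–0.1005 (expected 0.100). I'll make one light tap on top with closed fingers to be sure.

send_rows(deltas=[{"dx": 0,"dy": 0,"dz": 0,"rx": 0,"ry": 0,"rz": 0},{"dx": 0,"dy": 0,"dz": 0,"rx": 0,"ry": 0,"rz": 0},{"dx": 0,"dy": 0,"dz": 0,"rx": 0,"ry": 0,"rz": 0},{"dx": 0,"dy": 0,"dz": 0,"rx": 0,"ry": 0,"rz": 0},{"dx": 0,"dy": 0,"dz": 0,"rx": 0,"ry": 0,"rz": 0}], jaw=0, newtons=40)

```text
clock: 12.73
tcp_pos: [0.5878, 0.2128, 0.2331]
orientation: [-0.354, -3.12, 0.002]
contact_force: [-0.5, -0.8, -0.7]
grip_width: 0.0193
gripper_force: 0.0
```

send_rows(deltas=[{"dx": 0,"dy": 0,"dz": -25,"rx": 0,"ry": 0,"rz": 0},{"dx": 0,"dy": 0,"dz": -50,"rx": 0,"ry": 0,"rz": 0},{"dx": 0,"dy": 0,"dz": -70,"rx": 0,"ry": 0,"rz": 0},{"dx": 0,"dy": 0,"dz": -75,"rx": 0,"ry": 0,"rz": 0},{"dx": 0,"dy": 0,"dz": -78,"rx": 0,"ry": 0,"rz": 0}])

```text
clock: 13.15
tcp_pos: [0.5874, 0.2126, 0.1548]
orientation: [-0.354, -3.119, 0.003]
contact_force: [0.5, 0.6, 0.1]
grip_width: 0.0002
gripper_force: 0.0
```

send_rows(deltas=[{"dx": 0,"dy": 0,"dz": -2,"rx": 0,"ry": 0,"rz": 0},{"dx": 0,"dy": 0,"dz": -4,"rx": 0,"ry": 0,"rz": 0},{"dx": 0,"dy": 0,"dz": -6,"rx": 0,"ry": 0,"rz": 0},{"dx": 0,"dy": 0,"dz": -8,"rx": 0,"ry": 0,"rz": 0},{"dx": 0,"dy": 0,"dz": -8,"rx": 0,"ry": 0,"rz": 0}])

```text
clock: 13.57
tcp_pos: [0.5884, 0.2131, 0.1484]
orientation: [0.354, 3.121, 0.001]
contact_force: [0.4, -0.1, -0.2]
grip_width: -0.0
gripper_force: 0.0
```

send_rows(deltas=[{"dx": 0,"dy": 0,"dz": -1,"rx": 0,"ry": 0,"rz": 0},{"dx": 0,"dy": 0,"dz": -2,"rx": 0,"ry": 0,"rz": 0},{"dx": 0,"dy": 0,"dz": -3,"rx": 0,"ry": 0,"rz": 0},{"dx": 0,"dy": 0,"dz": -4,"rx": 0,"ry": 0,"rz": 0}])

```text
clock: 13.9
tcp_pos: [0.5893, 0.2134, 0.1461]
orientation: [0.354, 3.12, 0.003]
contact_force: [-5.2, -0.6, 18.1]
grip_width: 0.0003
gripper_force: 9.0
```

send_rows(deltas=[{"dx": 0,"dy": 0,"dz": -0.8,"rx": 0,"ry": 0,"rz": 0},{"dx": 0,"dy": 0,"dz": -1.5,"rx": 0,"ry": 0,"rz": 0},{"dx": 0,"dy": 0,"dz": -1.5,"rx": 0,"ry": 0,"rz": 0}])

```text
clock: 14.15
tcp_pos: [0.5894, 0.2134, 0.1461]
orientation: [0.354, 3.12, 0.004]
contact_force: [-7.0, -2.2, 20.6]
grip_width: -0.0001
gripper_force: 10.3
```

send_rows(deltas=[{"dx": -0.3,"dy": 0,"dz": -0.7,"rx": 0,"ry": 0,"rz": 0},{"dx": -0.5,"dy": 0,"dz": -1.3,"rx": 0,"ry": 0,"rz": 0},{"dx": -0.5,"dy": 0,"dz": -1.3,"rx": 0,"ry": 0,"rz": 0}])

```text
clock: 14.4
tcp_pos: [0.5894, 0.2134, 0.146]
orientation: [0.354, 3.118, 0.005]
contact_force: [-8.8, -1.9, 27.8]
grip_width: 0.0
gripper_force: 13.8
```

send_rows(deltas=[{"dx": 0,"dy": 0,"dz": 10,"rx": 0,"ry": 0,"rz": 0},{"dx": 0,"dy": 0,"dz": 35,"rx": 0,"ry": 0,"rz": 0},{"dx": 0,"dy": 0,"dz": 70,"rx": 0,"ry": 0,"rz": 0},{"dx": 0,"dy": 0,"dz": 100,"rx": 0,"ry": 0,"rz": 0},{"dx": 0,"dy": 0,"dz": 100,"rx": 0,"ry": 0,"rz": 0}])

```text
clock: 14.82
tcp_pos: [0.5914, 0.2138, 0.2482]
orientation: [0.354, 3.113, 0.009]
contact_force: [0.8, -0.3, -0.4]
grip_width: 0.0002
gripper_force: 0.0
```

```bash
python3 t.py; python3 - <<'E'
from h import *
f=np.load('pics/t_scene.npy',allow_pickle=True).item();P=cloud(f)
for n,(u,v) in dict(mirror=(163,228),lens=(230,265)).items(): print(n,P[v,u])
cv2.imwrite('pics/fin.png',f['frame'])
E
```

```text
scene 194 slope deg [-0.35  1.6 ] z 0.1009
side 132 slope deg [0.46 0.83] z 0.0992
[ 0.07982263 -0.13021367  0.10030255]
mirror [ 0.44554417 -0.19702886  0.11350424]
lens [ 0.5991236  -0.21385482  0.12359695]
```

View pics/t_scene.png

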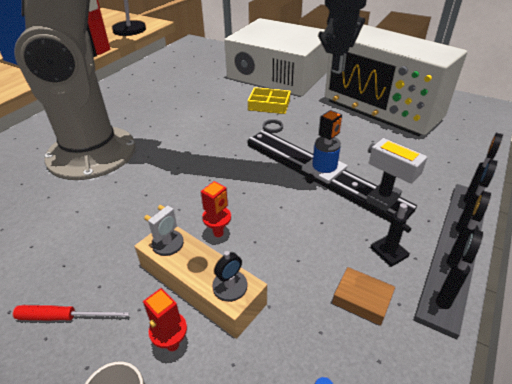

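The detector at (329,140) is seated with its window towards the laser. The mirror and lens posts are still in the rack, both red look-alikes are where they were, and the gripper is clear.

```bash
python3 -c "
from bench import r
print(r.hand_in())"
```

```text
the job is handed in; nothing more can be done
None
```

The photodetector is in the blue socket with its flange on the rim to within about 1 mm by camera, its window facing the laser, and the gripper clear. It did not move under a 48 N press or a 28 N tap. The lens and mirror posts are still in the rack, and the job was handed in at about 15 s.

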